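# Hang the wash baskets on the hook, nested

## Task

Hang the three handled wash baskets on the hook with their open sides toward the hook's upturned tip: the largest first, then the middle one, then the smallest, so that each nests in the mouth of the one before. Slide each along the bar until it bears on what is behind it (the sprung stop for the largest, then the basket before) and press it home with a gentle but definite push of about 8 N, never hard (16 N is too much), then let go of it. Leave the other things on the table as they stand.

Things in the scene. Friction and masses are not known exactly. Their poses are not given: they have to be found in the camera images.
- bar: the hook: a level round steel bar 10 mm thick, axis 145 mm above the table. Origin on the axis where it meets its post; +x runs along the bar into the post, so the free end points to -x (roughly toward the robot); z up. Straight from x = 0 to -190 mm, then the tip bends up at 45 degrees and ends at x = -205 mm, its top 15 mm above the axis
- hanger: fixed stand of the bar: post 26 mm wide, 163 mm tall, foot 110x100x8 mm; origin on the table under the bar's origin, same axes. Round the bar a clamped collar with a sprung rubber stop disc (32 mm diameter). The disc's resting face is at x = -58 to -32 mm of the bar frame, never reported: find it by feel. It gives 2 N per mm for 10 mm and returns slowly
- basket_l: largest basket: square steel sheet box 64x64 mm, 44 mm deep (x from -22 to +22 mm), open on its -x side only, 2.5 mm walls. It stands on a side wall; origin: middle of its underside, z up. Above the box a neck, an eye (square tunnel along x, 32 mm long, 24 mm wide) and a grip tab. Hung on the bar by the eye, its x axis runs like the bar's. Weight 0.08 to 0.13 kg
- basket_m: middle basket: the same, box 50x50 mm, 44 mm deep, 0.06 to 0.11 kg
- basket_s: smallest basket: the same, box 36x36 mm, 44 mm deep, 0.05 to 0.09 kg
- basket_l_eye (a point): eye point, halfway along the tunnel, where the bar's axis lies when hung; 94 mm above the underside. The opening is 18 mm wide and runs from 22 mm below this point to a 45-degree roof peaking 7 mm above it (the roof rests on the bar); over the upturned tip carry it about 14 mm higher than hung. Tunnel ends at x = -16 and +16 mm: neighbours' eyes touch end to end, 32 mm apart
- basket_m_eye (a point): the same point of the middle basket, 87 mm above its underside. Home, each smaller basket reaches 12 mm into the mouth of the larger with 4.5 mm to spare all round
- basket_s_eye (a point): the same point of the smallest basket; 80 mm above its underside
- basket_l_grip (a point): middle of the gripping height of the largest basket's grip tab, 33 mm above its eye point. The tab is an upright aluminium block 14 mm thick in y, 22 mm long in x, free from 12 mm to 49 mm above the eye point; below that is the 24 mm wide eye. Take it across y
- basket_m_grip (a point): the same point of the middle basket's tab, 33 mm above its eye point
- basket_s_grip (a point): the same point of the smallest basket's tab, 33 mm above its eye point
- gauge_weight: bystander: brass-coloured weight, 26 mm diameter, 38 mm tall; origin at its underside
- loupe: bystander: black loupe, 37 mm diameter, 40 mm tall; origin at its underside
- thumb: bystander: steel thumb screw, 22 mm diameter, 25 mm tall; origin at its underside
Things that resemble listed ones, but are neither listed nor needed, are in the scene too. Leave any pink look-alike of the basket_m alone.

How it is judged:
By the outcome, as a careful person would: the job done as asked, in the order asked, and still so for the second after the job is handed in, with the robot touching nothing.
It also fails if it takes over 72 s, if anything falls off the work surface, if the arm or the gripper's body presses on something with over 40 N, if the wrist force passes 120 N, or if a joint passes its speed limit or range.

## Robot

A 6-joint arm with a two-finger parallel gripper is mounted at the origin on a cart in front of the work surface, level with it; the furniture and walls round the work are solid. World frame = base frame: x ahead of the robot, y to its left, z up, the work surface at z = 0. Lengths are in m, angles in degrees, forces in N, time in s.
With the tool pointing down it reaches from about 0.4 to 0.825 m from the base axis. Payload 7 kg.
Tool frame: the origin (TCP) lies at the very end of the fingers, on their centre line; the grasp point (between the pads) lies 19 mm behind it (r.hold_point_z is the distance from the TCP to the grasp point, in m); x points along the fingers, y is the direction in which the jaws open and shut, and the axes are right-handed (so a half turn about x gives the same grasp; the last joint's range is limited). The gripper opens to 88 mm and grips with 3 to 60 N. Pads are 19 mm wide; open, the fingers measure 130 mm over their backs; the gripper's body (78 mm by 193 mm) begins 47 mm behind the grasp point.
Start: joints at [80.85, 20.546, 0.682, 0, -70.136, -16.507], TCP at [0.292, 0.608, 0.227] pointing down, gripper open.
Joint ranges: [-176.03, 176.03], [-82.01, 121.73], [-58.28, 71.71], [-173.87, 95.51], [-174.79, -0.11], [-173.66, 173.66]. Speed limits (degrees/s): [136.94, 136.94, 172.46, 180, 180, 180].

## Interface

Orientations are given as [roll, pitch, yaw] about the fixed x, y, z axes, in that order (R = Rz(yaw) Ry(pitch) Rx(roll)).
In Python, from plant import r gives the robot as it stands. The module is installed in compiled form; this text tells all that it offers.
- The arm moves only by the shell command python3 -m creep 'ROWS' [FORCE]. ROWS is JSON, a list of rows, each a list of 7 numbers: the turn, a rotation vector about the tool's x, y, z in rad, then the shift along the tool's x, y, z in cm, then the opening in per cent of the stroke, from 0 (shut) to 100 (fully open). In form: [[rx, ry, rz, x, y, z, fingers], ...]. A call has 1 to 8 rows; each row shifts and turns the commanded pose from where the row before left it, along the tool's axes as they then stand; what a row does not reach is not made up. A row lasts 1/10 s, in which the tool goes at most 50 mm and 8.59 degrees, less where a joint would pass 70% of its speed; a pose out of reach is approached as far as the arm can. A call is refused whole if a number of a shift passes 5 or a number of a turn 0.15, either way. A call with a gripper value outside its range is refused whole. The fingers move at their own pace and stop on an object; FORCE is the grip in N (left out, the last holds). Time passes only in rows, so rows that do not move let the fingers close. It gives the time, the measured TCP pose, the force and the opening at its end, in the units of the state.
- r.get_state(): the state, without advancing time (a new reading comes with each control period).
- r.capture(name): name is "side" or "top" or "wrist"; returns (picture, depth): 400x640x3 uint8, blue, green, red; 400x640 float32, m along the optical axis (not along the pixel's ray), 0 where there is no reading.
- r.camera_info(name): a dict with "fovy" (degrees; the focal length in pixels is half the picture's height over the tangent of half this angle, whatever the lens; pixels are square), "cx", "cy" (the principal point, pixels), "dist_coeffs" ([k1, k2, p1, p2, k3] as OpenCV has them; the pictures are not rectified), "camera_from_world" (4x4, takes a point from world to camera coordinates). Camera axes: x right, y down, z forward; pixel columns grow to the right and rows downward; lengths in m; the calibration is good to about 2 mm. A picture is of the moment at which its call begins: read the wrist's pose just before it. camera_info takes no time and is no camera call; for the wrist camera it gives the pose at the moment of the call.
- r.close_job(): hands the job in, once; it reports no verdict.
Trained networks look in the newest picture that a camera, given by its name, has taken for a name from the list of things; names that differ only in an ending like _2 or _b are one class to them, and where a whole thing is asked for, a point or a joint stands for the part that bears it (a point fixed in the world has none). Each returns a list of dicts, best first, with "score" (0 to 1); they miss things now and then, are a little off and sometimes report something else, mostly with a low value. They report only what shows in the picture. A call takes as long as a camera call. They do not tell look-alikes from the thing itself.
- r.look_for(query, camera): "rect" ([left, top, right, bottom] in pixels, round what is visible of it).
- r.masks_of(query, camera): "pixels" (400x640 bool, what is visible of it) and "rect" ([left, top, right, bottom] in pixels, round what is visible of it).
The state is a dict: "time_s": time; "joints": joint angles; "qd": joint speeds; "joint_torque": joint torques, N m; "tcp_pos": TCP position; "eef_rot": TCP orientation; "contact_force": force on the tool from outside, world axes, zero at the start; "moment": the same for the moment, N m; "gripper_width": finger opening in m.
Only numpy, scipy, OpenCV 4.12 (cv2) and the standard library are available. Lean on these libraries where they do the work, as an engineer would, in place of code of your own. Each camera call takes 0.05 s, during which the arm holds its last target. There are 200 camera calls.

## Working session

There is one attempt and no reset: what is moved stays moved. The work goes in short steps, Python scripts to look and compute and a shell command to move; the robot and the scene stay as the last step left them, time stands still between calls to the robot, and variables do not carry over. Pictures are saved under pics/ and viewed, about 8 in all and at most 12, crops included, and the job is handed in when it is done.

```bash
mkdir -p pics
cat > h.py <<'E'
import numpy as np, cv2
from plant import r
def K(ci):
    f=200/np.tan(np.radians(ci["fovy"])/2); return np.array([[f,0,ci["cx"]],[0,f,ci["cy"]],[0,0,1.]])
def world(ci,uv,d):
    uv=np.asarray(uv,float).reshape(-1,1,2); n=cv2.undistortPoints(uv,K(ci),np.array(ci["dist_coeffs"],float)).reshape(-1,2)
    d=np.asarray(d,float).reshape(-1,1); P=np.hstack([n*d,d,np.ones_like(d)])
    return (P@np.linalg.inv(np.array(ci["camera_from_world"])).T)[:,:3]
def cloud(cam,mask,dep):
    v,u=np.nonzero(mask&(dep>0)); return world(r.camera_info(cam),np.c_[u,v],dep[v,u])
E
python3 - <<'E'
from h import *
s=r.get_state(); print(s)
for c in ("top","side"):
    im,d=r.capture(c); cv2.imwrite(f"pics/{c}0.png",im); np.save(f"{c}_d.npy",d)
    for q in ("basket_l","basket_m","basket_s","bar","hanger","gauge_weight","loupe","thumb"):
        for m in r.masks_of(q,c)[:3]:
            P=cloud(c,m["pixels"],d)
            if len(P): print(c,q,round(m["score"],2),np.round(m["rect"]),np.round(np.percentile(P,[2,50,98],axis=0),3).tolist())
E
```

```text
{'time_s': 0.0, 'joints': array([ 8.08481080e+01,  2.05918272e+01,  6.32738756e-01, -2.05470747e-02,
       -7.01361935e+01, -1.65067391e+01]), 'qd': array([ 0.07972035,  0.0560866 , -0.01294038, -0.03985981, -0.01260967,
       -0.08296657]), 'joint_torque': array([-1.11808067e-04, -5.82728577e+01,  2.93045461e+01,  6.99710771e+00,
        6.76569500e-03, -1.66954387e-04]), 'tcp_pos': array([0.29209006, 0.60797186, 0.22560906]), 'eef_rot': array([  95.04867413,   89.9027793 , -110.61695462]), 'contact_force': array([-0.18663541,  0.23547559, -0.78281793]), 'moment': array([-0.05262838,  0.00662005, -0.01619925]), 'gripper_width': 0.08742423608377968}
top basket_l 0.74 [228. 201. 250. 219.] [[0.449, 0.216, 0.012], [0.472, 0.239, 0.052], [0.501, 0.27, 0.138]]
top basket_l 0.72 [314. 206. 338. 226.] [[0.43, -0.039, 0.0], [0.452, -0.005, 0.065], [0.478, 0.023, 0.144]]
top basket_l 0.7 [399. 195. 413. 215.] [[0.464, -0.259, -0.0], [0.484, -0.239, 0.042], [0.51, -0.227, 0.13]]
top basket_m 0.74 [228. 201. 250. 219.] [[0.449, 0.216, 0.012], [0.472, 0.239, 0.052], [0.501, 0.27, 0.138]]
top 
[... 2357 characters left out ...]
[0.452, -0.022, 0.064], [0.48, 0.018, 0.143]]
side bar 0.74 [306. 119. 343. 181.] [[0.559, 0.302, 0.005], [0.624, 0.343, 0.038], [0.662, 0.392, 0.163]]
side bar 0.55 [261. 125. 331. 135.] [[0.427, 0.337, 0.142], [0.5, 0.342, 0.148], [0.618, 0.351, 0.155]]
side hanger 0.57 [306. 117. 342. 182.] [[0.561, 0.301, 0.005], [0.624, 0.343, 0.042], [0.664, 0.401, 0.162]]
side gauge_weight 0.69 [351. 230. 359. 250.] [[0.583, -0.018, 0.001], [0.593, -0.01, 0.023], [0.618, 0.039, 0.039]]
side loupe 0.83 [367. 269. 385. 294.] [[0.578, -0.162, 0.001], [0.592, -0.152, 0.036], [0.61, -0.128, 0.041]]
side thumb 0.38 [325. 290. 349. 353.] [[0.464, -0.267, 0.003], [0.484, -0.256, 0.044], [0.504, -0.233, 0.13]]
```

Run:
```python
import cv2,numpy as np
t=cv2.imread("pics/top0.png")[130:260,170:430]; s=cv2.imread("pics/side0.png")[105:365,240:400]
t=cv2.resize(t,None,fx=3,fy=3,interpolation=3); cv2.imwrite("pics/t0z.png",t)
cv2.imwrite("pics/s0z.png",cv2.resize(s,None,fx=2.3,fy=2.3,interpolation=3))
```

```text
(no output)
```

View pics/t0z.png

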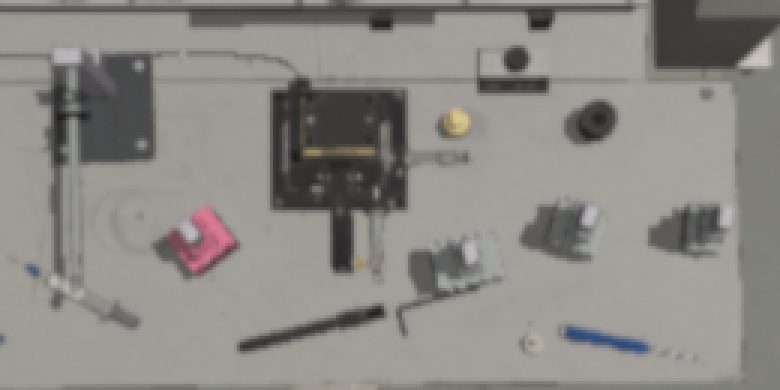

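View pics/s0z.png

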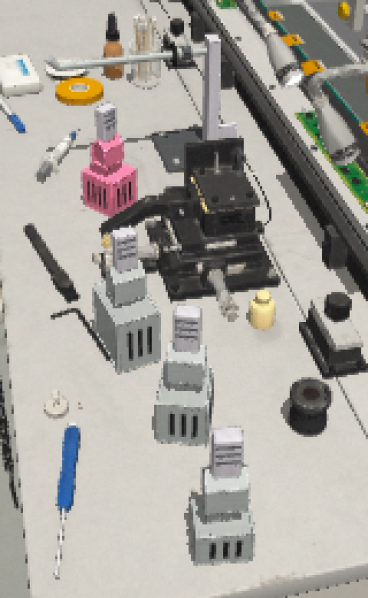

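```bash
cat >> h.py <<'E'
from scipy.spatial.transform import Rotation as Ro
def Rt(s=None):
    s=s or r.get_state(); return Ro.from_euler('xyz',s["eef_rot"],degrees=True).as_matrix()
def tool_delta(goal,yaw=None):
    """cm shift along tool axes and rad about tool x to bring TCP to goal with tool y at yaw (deg, mod 180), tool x down"""
    s=r.get_state(); R=Rt(s); out=R.T@(np.array(goal)-s["tcp_pos"])*100
    if yaw is None: return np.round(out,2)
    y0=np.degrees(np.arctan2(R[1,1],R[0,1])); dy=(yaw-y0+90)%180-90
    z=np.array([np.cos(np.radians(y0+dy)),np.sin(np.radians(y0+dy)),0])
    T=np.c_[[0,0,-1],z,np.cross([0,0,-1],z)]
    return np.round(out,2),"yaw now",round(y0,1),"turn rotvec",np.round(Ro.from_matrix(R.T@T).as_rotvec(),3)
E
python3 - <<'E'
from h import *
print(np.round(Rt(),3)); s=r.get_state()
ci=r.camera_info("wrist"); C=np.linalg.inv(ci["camera_from_world"]); print(ci["fovy"],np.round(Rt().T@C[:3,:3],3),"campos tool",np.round(Rt().T@(C[:3,3]-s["tcp_pos"]),3))
for c in("top","side"):
    C=np.linalg.inv(r.camera_info(c)["camera_from_world"]); print(c,np.round(C[:3,3],2))
d={c:np.load(c+"_d.npy") for c in("top","side")}
P=np.vstack([cloud(c,np.ones((400,640),bool),d[c]) for c in d]); 
src=np.concatenate([[i]*(d[c]>0).sum() for i,c in enumerate(d)])
for n,cx,cy,eye in(("l",.452,-.01,.094),("m",.483,-.125,.087),("s",.484,-.245,.080)):
    near=np.hypot(P[:,0]-cx,P[:,1]-cy)<.07
    for i in(0,1):
        for nm,a,b in(("tab",eye+.016,eye+.06),("top",eye+.042,eye+.06),("box",.006,eye-.03)):
            Q=P[near&(src==i)&(P[:,2]>a)&(P[:,2]<b)][:,:2]
            if len(Q)>4: print(n,i,nm,len(Q),Q.mean(0).round(4),[np.round(x,3) for x in cv2.minAreaRect((Q*1000).astype(np.float32))])
# bar
for i in(0,1):
    Q=P[(src==i)&(abs(P[:,1]-.344)<.025)&(P[:,0]>.40)&(P[:,0]<.60)&(P[:,2]>.125)]
    v=cv2.fitLine((Q[(Q[:,0]>.45)&(Q[:,2]<.16)]*1000).astype(np.float32),cv2.DIST_HUBER,0,.01,.01).ravel(); print("bar",i,len(Q),v.round(3),Q.min(0).round(3),Q.max(0).round(3),Q[Q[:,2]>.157].round(3).tolist()[:4])
    Q=P[(src==i)&(P[:,0]>.5)&(P[:,0]<.66)&(P[:,1]<.4)&(P[:,1]>.28)&(P[:,2]>.158)&(P[:,2]<.17)]; 
    if len(Q): print("post top",Q.mean(0).round(3),Q.min(0).round(3),Q.max(0).round(3))
E
```

```text
[[ 0.    -0.433 -0.901]
 [ 0.    -0.901  0.433]
 [-1.    -0.     0.   ]]
61.2497219809878 [[-0.001 -0.299  0.954]
 [ 1.     0.001  0.001]
 [-0.001  0.954  0.299]] campos tool [-0.158 -0.    -0.082]
top [0.34 0.05 1.46]
side [ 0.36 -0.64  0.6 ]
l 0 tab 48 [ 0.4546 -0.01  ] [array([454.93 , -10.492]), array([20.854, 14.717]), np.float64(10.523)]
l 0 top 41 [ 0.4548 -0.0105] [array([454.961, -11.308]), array([13.769, 19.472]), np.float64(89.543)]
l 0 box 194 [ 0.4517 -0.0054] [array([458.555,  -4.91 ]), array([115.871, 111.976]), np.float64(77.232)]
l 1 tab 176 [ 0.4537 -0.0152] [array([454.444, -12.667]), array([22.705, 15.476]), np.float64(9.47)]
l 1 top 64 [ 0.4533 -0.0135] [array([454.169, -12.713]), array([20.623, 15.476]), np.float64(9.47)]
l 1 box 530 [ 0.4537 -0.0298] [array([451.042, -11.804]), array([46.563, 68.46 ]), np.float64(16.359)]
m 0 tab 52 [ 0.4879 -0.1191] [array([ 489.257, -120.324]), array([14.629, 22.111]), np.float64(69.712)]
m 0 top 38 [ 0.489  -0.1202] [array([ 489.387, -120.56 ]), array([13.956, 22.054]), np.float64(72.786)]
m 0 box 201 [ 0.4843 -0.1171] [arra
[... 880 characters left out ...]
318]), np.float64(76.312)]
s 1 box 566 [ 0.4833 -0.2576] [array([ 486.055, -248.021]), array([36.904, 45.364]), np.float64(82.61)]
bar 0 291 [9.99000e-01 3.80000e-02 1.40000e-02 5.25811e+02 3.44470e+02 1.49339e+02] [0.422 0.332 0.134] [0.599 0.363 0.166] [[0.597, 0.35, 0.16], [0.597, 0.348, 0.161], [0.598, 0.345, 0.158], [0.595, 0.348, 0.159]]
post top [0.622 0.349 0.162] [0.578 0.337 0.158] [0.641 0.362 0.167]
bar 1 264 [1.00000e+00 2.40000e-02 6.00000e-03 5.26805e+02 3.42481e+02 1.47642e+02] [0.421 0.333 0.133] [0.6   0.355 0.164] [[0.578, 0.352, 0.161], [0.581, 0.353, 0.161], [0.578, 0.339, 0.164], [0.595, 0.348, 0.158]]
post top [0.622 0.346 0.162] [0.578 0.335 0.158] [0.64  0.359 0.166]
```

```bash
python3 -m creep '[[0,0,0,-0.1,4.0,-2.87,60],[0,0,0,-0.1,4.0,-2.87,60],[0,0,0,-0.1,4.0,-2.87,60],[0,0,0,-0.1,4.0,-2.87,60],[0,0,0,-0.1,4.0,-2.87,60],[0,0,0,-0.1,4.0,-2.87,60],[0,0,0,-0.1,4.0,-2.87,60],[0,0,0,-0.1,4.0,-2.87,60]]'
python3 -m creep '[[0,0,0,-0.1,4.0,-2.87,60],[0,0,0,-0.1,4.0,-2.87,60],[0,0,0,-0.1,4.0,-2.87,60],[0,0,0,-0.1,4.0,-2.87,60],[0,0,0,-0.1,4.0,-2.87,60],[0,0,0,-0.1,4.0,-2.87,60],[0,0,0,-0.1,4.0,-2.87,60]]'
python3 -m creep '[[0.149,0,0,0,0,0,60],[0.149,0,0,0,0,0,60],[0.149,0,0,0,0,0,60],[0.149,0,0,0,0,0,60],[0.149,0,0,0,0,0,60],[0.149,0,0,0,0,0,60],[0.149,0,0,0,0,0,60],[0.149,0,0,0,0,0,60]]'
python3 -m creep '[[0.149,0,0,0,0,0,60],[0.149,0,0,0,0,0,60],[0.149,0,0,0,0,0,60],[0.149,0,0,0,0,0,60],[0.149,0,0,0,0,0,60],[0.149,0,0,0,0,0,60],[0.149,0,0,0,0,0,60],[0.149,0,0,0,0,0,60]]'
python3 - <<'E'
from h import *
print(r.get_state()["joints"],tool_delta((.42,-.12,.24),90))
ci=r.camera_info("wrist");im,d=r.capture("wrist");cv2.imwrite("pics/w1.png",im);np.save("w1d.npy",d);np.save("w1ci.npy",ci,allow_pickle=True)
E
```

```text
time_s: 1.7
tcp_pos: [0.3606, 0.2187, 0.2349]
eef_rot: [-104.0, 89.9, 50.4]
contact_force: [0.9, -0.2, -0.2]
gripper_width: 0.0528
time_s: 2.4
tcp_pos: [0.4205, -0.1209, 0.2423]
eef_rot: [-146.2, 89.9, 8.1]
contact_force: [1.3, 0.3, 0.4]
gripper_width: 0.0526
time_s: 3.2
tcp_pos: [0.4205, -0.1188, 0.2418]
eef_rot: [-75.8, 90.0, 9.9]
contact_force: [0.6, 0.1, 0.1]
gripper_width: 0.0524
time_s: 4.0
tcp_pos: [0.4205, -0.1188, 0.2418]
eef_rot: [-7.0, 90.0, 10.4]
contact_force: [0.2, -0.1, 0.2]
gripper_width: 0.0526
[ 1.02564008e+01 -3.32919848e+00 -2.61208305e+01 -7.55906632e-05
 -6.71810265e+01 -8.28565015e+01] (array([ 0.18, -0.1 , -0.09]), 'yaw now', np.float64(107.4), 'turn rotvec', array([ 0.304,  0.   , -0.   ]))
```

View pics/w1.png

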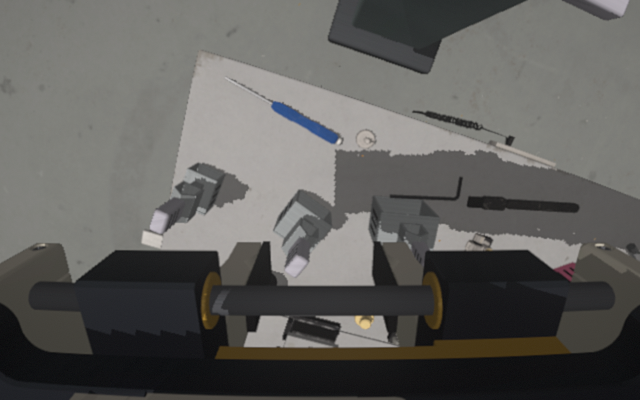

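Run:
```python
import cv2
s=cv2.imread("pics/w1.png")[150:280,135:465]
cv2.imwrite("pics/w1z.png",cv2.resize(cv2.convertScaleAbs(s,alpha=1.5),(792,312),interpolation=3))
```

```text
(no output)
```

View pics/w1z.png

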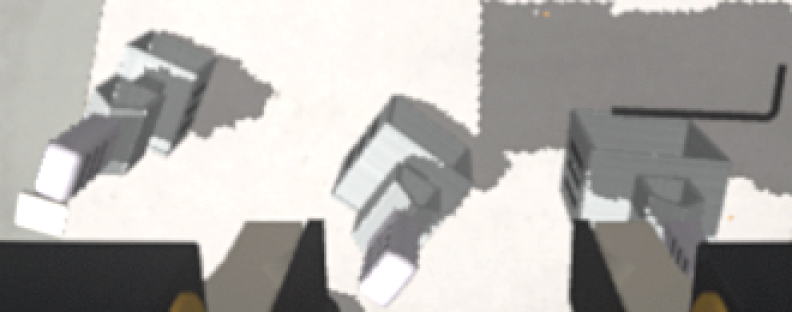

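```bash
python3 -m creep '[[0.094,0,0,0,0,0,60],[0,0,0,0,3.25,1.85,60],[0,0,0,0,3.25,1.85,60],[0,0,0,0,3.24,1.85,60],[0,0,0,4,0,0,60],[0,0,0,4,0,0,60],[0,0,0,4,0,0,60],[0,0,0,1.2,0,0,60]]'
python3 -m creep '[[0,0,0,0,0,0,0],[0,0,0,0,0,0,0],[0,0,0,0,0,0,0],[0,0,0,0,0,0,0],[0,0,0,0,0,0,0]]' 30
python3 - <<'E'
from h import *
print(r.get_state()["joints"].round(1),tool_delta((.4545,-.012,.11),102))
E
```

```text
time_s: 4.85
tcp_pos: [0.4515, -0.0123, 0.1061]
eef_rot: [-178.2, 89.7, -165.7]
contact_force: [-0.2, -0.6, 0.8]
gripper_width: 0.0523
time_s: 5.35
tcp_pos: [0.4544, -0.0116, 0.1104]
eef_rot: [10.3, 89.9, 22.7]
contact_force: [-0.2, 0.6, -1.1]
gripper_width: 0.0186
[  23.5    6.2  -35.5    0.   -48.2 -101.1] (array([ 0.04, -0.04,  0.  ]), 'yaw now', np.float64(102.4), 'turn rotvec', array([ 0.007,  0.002, -0.   ]))
```

```bash
python3 -m creep '[[0,0,0,0,0,0,0],[0,0,0,0,0,0,0],[0,0,0,-2,0,0,0],[0.1,0,0,-5,0,0,0],[0.085,0,0,-5,0,0,0],[0,0,0,-5,0,0,0]]'
python3 -m creep '[[0,0,0,0,4.43,-0.74,0],[0,0,0,0,4.43,-0.74,0],[0,0,0,0,4.43,-0.74,0],[0,0,0,0,4.43,-0.74,0],[0,0,0,0,4.43,-0.74,0],[0,0,0,0,4.43,-0.74,0],[0,0,0,0,4.43,-0.74,0],[0,0,0,0,4.43,-0.74,0]]'
python3 - <<'E'
from h import *
print(tool_delta((.384,.3407,.1754),91.8))
ci=r.camera_info("wrist");im,d=r.capture("wrist");cv2.imwrite("pics/w2.png",im);np.save("w2d.npy",d)
print(r.get_state()["joints"].round(1),r.get_state()["contact_force"].round(1),tool_delta((.384,.3407,.1754),91.8))
P=cloud("wrist",np.ones_like(d,bool),d)
Q=P[(abs(P[:,1]-.344)<.03)&(P[:,0]>.38)&(P[:,0]<.60)&(P[:,2]>.12)&(P[:,2]<.165)]
print(len(Q))
for x in np.arange(.40,.6,.02):
    q=Q[abs(Q[:,0]-x)<.01]
    if len(q): print(round(x,2),len(q),np.percentile(q[:,1],[5,50,95]).round(4),np.percentile(q[:,2],[5,50,95]).round(4))
E
```

```text
time_s: 5.95
tcp_pos: [0.4532, -0.012, 0.2814]
eef_rot: [-174.0, 90.0, -172.4]
contact_force: [2.3, 1.9, -1.8]
gripper_width: 0.0138
time_s: 6.75
tcp_pos: [0.3828, 0.3422, 0.2795]
eef_rot: [162.7, 90.0, 164.5]
contact_force: [1.5, 0.2, -0.2]
gripper_width: 0.0138
(array([10.41, -0.16,  0.11]), 'yaw now', np.float64(91.8), 'turn rotvec', array([-0., -0., -0.]))
[  64.     3.7  -14.2   -0.   -72.1 -152.1] [1.9 8.2 1.8] (array([10.34, -0.7 ,  0.12]), 'yaw now', np.float64(91.9), 'turn rotvec', array([ 0.001,  0.   , -0.001]))
306
0.52 124 [0.3468 0.3513 0.356 ] [0.1461 0.1487 0.1499]
0.54 156 [0.3472 0.3521 0.3566] [0.1457 0.1486 0.1501]
0.56 26 [0.3478 0.3523 0.3571] [0.1451 0.1482 0.1497]
```

View pics/w2.png

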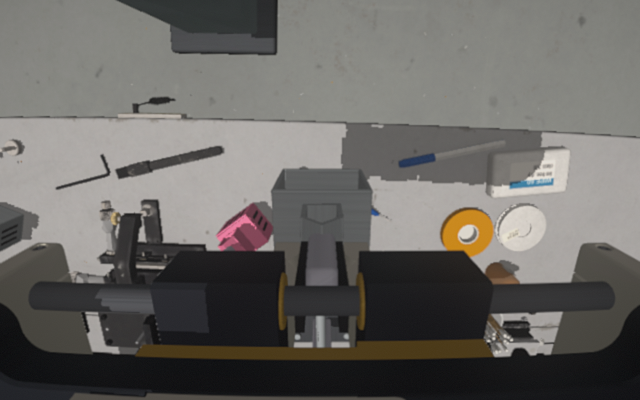

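```bash
python3 -m creep '[[0,0,0,2,0,0,0],[0,0,0,0,0,0,0],[0,0,0,0,0,0,0]]'
cat > barfit.py <<'E'
from h import *
print(r.get_state()["contact_force"].round(1))
im,d=r.capture("wrist")
P=cloud("wrist",np.ones_like(d,bool),d)
Q=P[(abs(P[:,1]-.344)<.03)&(P[:,0]>.38)&(P[:,0]<.60)&(P[:,2]>.12)&(P[:,2]<.165)]
for x in np.arange(.40,.6,.02):
    q=Q[abs(Q[:,0]-x)<.01]
    if len(q): print(round(x,2),len(q),np.percentile(q[:,1],[5,50,95]).round(4),np.percentile(q[:,2],[5,50,95]).round(4))
print(tool_delta((.384,.3407,.1754),91.8))
E
python3 barfit.py
```

```text
time_s: 7.1
tcp_pos: [0.3837, 0.3401, 0.2594]
eef_rot: [-111.2, 89.9, -109.4]
contact_force: [0.5, 0.9, -0.7]
gripper_width: 0.0138
[ 0.5  0.9 -0.7]
0.5 77 [0.3408 0.3454 0.3493] [0.1482 0.15   0.1514]
0.52 170 [0.3411 0.3455 0.3498] [0.1478 0.1501 0.1513]
0.54 70 [0.3415 0.3464 0.3514] [0.146  0.1495 0.1511]
(array([ 8.47,  0.04, -0.01]), 'yaw now', np.float64(91.7), 'turn rotvec', array([-0.001,  0.   ,  0.   ]))
```

```bash
python3 -m creep '[[0,0,0,4.2,0.05,0,0],[0,0,0,4.2,0.05,0,0],[0,0,0,0,0,0,0],[0,0,0,0,0,0,0]]'
python3 -m creep '[[0,0,0,0,0,2,0],[0,0,0,0,0,2,0],[0,0,0,0,0,2,0],[0,0,0,0,0,2,0],[0,0,0,0,0,0,0],[0,0,0,0,0,0,0]]'
python3 -c "
from h import *
print(tool_delta((.4642,.3438,.1614),91.8))"
```

```text
time_s: 7.55
tcp_pos: [0.3845, 0.3415, 0.177]
eef_rot: [-35.9, 89.9, -34.1]
contact_force: [-0.2, -0.4, -0.3]
gripper_width: 0.0141
time_s: 8.15
tcp_pos: [0.4648, 0.3446, 0.1778]
eef_rot: [42.9, 89.8, 44.6]
contact_force: [0.5, -0.6, -0.2]
gripper_width: 0.0138
(array([ 1.64, -0.09, -0.07]), 'yaw now', np.float64(91.7), 'turn rotvec', array([-0.001,  0.002, -0.002]))
```

```bash
python3 -m creep '[[0,0,0,0.8,0,0,0],[0,0,0,0.75,0,0,0],[0,0,0,0,0,0,0]]'
python3 -m creep '[[0,0,0,0,0,1.5,0],[0,0,0,0,0,1.5,0],[0,0,0,0,0,1.5,0],[0,0,0,0,0,1.5,0],[0,0,0,0,0,1,0],[0,0,0,0,0,0,0],[0,0,0,0,0,0,0]]'
```

```text
time_s: 8.45
tcp_pos: [0.464, 0.3432, 0.1609]
eef_rot: [-44.1, 89.9, -42.3]
contact_force: [2.2, -5.1, 4.1]
gripper_width: 0.014
time_s: 9.15
tcp_pos: [0.5345, 0.3462, 0.1609]
eef_rot: [-0.8, 89.9, 1.0]
contact_force: [4.2, -3.4, 3.9]
gripper_width: 0.0138
```

```bash
python3 -m creep '[[0,0,0,-0.06,-0.06,0,0],[0,0,0,0,0,0,0],[0,0,0,0,0,0,0]]'
python3 -m creep '[[0,0,0,0,0,0.4,0],[0,0,0,0,0,0.4,0],[0,0,0,0,0,0.4,0],[0,0,0,0,0,0,0]]'
```

```text
time_s: 9.45
tcp_pos: [0.5336, 0.3461, 0.1609]
eef_rot: [52.5, 90.0, 54.3]
contact_force: [0.8, 0.2, 2.5]
gripper_width: 0.0136
time_s: 9.85
tcp_pos: [0.5454, 0.3466, 0.1609]
eef_rot: [131.9, 90.0, 133.7]
contact_force: [-1.5, 1.4, 5.5]
gripper_width: 0.0137
```

```bash
python3 -m creep '[[0,0,0,-0.08,0,0,0],[0,0,0,0,0,0,0],[0,0,0,0,0,0,0]]'
python3 -m creep '[[0,0,0,0,0,0.4,0],[0,0,0,0,0,0.4,0],[0,0,0,0,0,0,0],[0,0,0,0,0,0,0]]'
```

```text
time_s: 10.15
tcp_pos: [0.5454, 0.3464, 0.1612]
eef_rot: [137.9, 90.0, 139.7]
contact_force: [-0.7, 2.7, 0.3]
gripper_width: 0.0138
time_s: 10.55
tcp_pos: [0.5544, 0.3464, 0.1615]
eef_rot: [20.2, 89.9, 21.9]
contact_force: [2.7, 2.9, 1.9]
gripper_width: 0.0139
```

```bash
for i in 1 ; do python3 -m creep '[[0,0,0,-0.03,0.05,0.2,0],[0,0,0,0,0,0.2,0],[0,0,0,0,0,0,0]]'; python3 -m creep '[[0,0,0,0,0,0.2,0],[0,0,0,0,0,0.2,0],[0,0,0,0,0,0,0]]'; done
```

```text
time_s: 10.85
tcp_pos: [0.5578, 0.3466, 0.1616]
eef_rot: [-123.5, 90.0, -121.7]
contact_force: [-0.7, 1.6, 0.1]
gripper_width: 0.0137
time_s: 11.15
tcp_pos: [0.562, 0.3468, 0.1616]
eef_rot: [-93.8, 90.0, -92.1]
contact_force: [-0.5, 1.3, 0.1]
gripper_width: 0.0143
```

```bash
python3 -m creep '[[0,0,0,0,0,0.15,0],[0,0,0,0,0,0.15,0],[0,0,0,0,0,0,0]]'; python3 -c "
from h import *
print(r.get_state()['contact_force'])"
```

```text
time_s: 11.45
tcp_pos: [0.5645, 0.3469, 0.1616]
eef_rot: [-150.5, 90.0, -148.7]
contact_force: [-2.9, 0.3, 1.4]
gripper_width: 0.0143
[-2.94947981  0.26022981  1.36511877]
```

```bash
python3 -m creep '[[0,0,0,0,0,0.15,0],[0,0,0,0,0,0,0],[0,0,0,0,0,0,0]]'
```

```text
time_s: 11.75
tcp_pos: [0.5657, 0.3469, 0.1616]
eef_rot: [-156.0, 89.9, -154.2]
contact_force: [-5.0, -0.7, 1.8]
gripper_width: 0.014
```

```bash
python3 -m creep '[[0,0,0,0,0,0.17,0],[0,0,0,0,0,0,0],[0,0,0,0,0,0,0]]'
```

```text
time_s: 12.05
tcp_pos: [0.567, 0.347, 0.1616]
eef_rot: [-161.6, 89.9, -159.8]
contact_force: [-6.2, 0.5, 3.0]
gripper_width: 0.0138
```

```bash
python3 -m creep '[[0,0,0,0,0,0.09,0],[0,0,0,0,0,0,0],[0,0,0,0,0,0,0]]'; python3 -m creep '[[0,0,0,0,0,0,0],[0,0,0,0,0,0,0]]'
```

```text
time_s: 12.35
tcp_pos: [0.5675, 0.347, 0.1616]
eef_rot: [-164.4, 89.9, -162.7]
contact_force: [-8.5, 0.9, 4.2]
gripper_width: 0.0137
time_s: 12.55
tcp_pos: [0.5675, 0.347, 0.1616]
eef_rot: [-164.2, 89.9, -162.5]
contact_force: [-8.6, 0.6, 5.0]
gripper_width: 0.0138
```

```bash
python3 -m creep '[[0,0,0,0,0,0,35],[0,0,0,0,0,0,35],[0,0,0,0,0,0,35],[0,0,0,-2,0,0,35],[0,0,0,-5,0,0,35]]'
python3 -m creep '[[0,0,0,0,-4.66,-0.94,60],[0,0,0,0,-4.66,-0.94,60],[0,0,0,0,-4.66,-0.94,60],[0,0,0,0,-4.66,-0.94,60],[0,0,0,0,-4.66,-0.94,60],[0,0,0,0,-4.66,-0.94,60],[0,0,0,0,-4.66,-0.94,60],[0,0,0,0,-4.66,-0.94,60]]'
python3 -m creep '[[0,0,0,0,-4.66,-0.94,60],[0,0,0,0,-4.66,-0.94,60],[0.116,0,0,0,0,0,60],[0.115,0,0,0,0,0,60],[0.115,0,0,0,0,0,60],[0,0,0,0,0,0,60]]'
python3 - <<'E'
from h import *
print(tool_delta((.4885,-.1213,.103),72))
t,d=r.capture("top")
w,dw=r.capture("wrist")
s,ds=r.capture("side")
P=cloud("wrist",np.ones_like(dw,bool),dw)
for lo,hi in((.12,.145),(.01,.045)):
    Q=P[(np.hypot(P[:,0]-.4885,P[:,1]+.1213)<.05)&(P[:,2]>lo)&(P[:,2]<hi)]
    print(len(Q),cv2.minAreaRect((Q[:,:2]*1000).astype(np.float32)) if len(Q)>4 else 0)
t=cv2.resize(t[130:260,170:330],None,fx=3,fy=3); s=cv2.resize(s[105:215,240:360],None,fx=3,fy=3)
h=max(t.shape[0],s.shape[0]); f=lambda a:cv2.copyMakeBorder(a,0,h-a.shape[0],0,0,0)
o=np.hstack([f(t),f(s)]); cv2.imwrite("pics/ts3.png",cv2.resize(o,(790,int(o.shape[0]*790/o.shape[1]))))
E
```

```text
time_s: 13.05
tcp_pos: [0.567, 0.3456, 0.2274]
eef_rot: [-141.1, 89.5, -139.4]
contact_force: [0.8, 1.3, 0.8]
gripper_width: 0.0305
time_s: 13.85
tcp_pos: [0.5048, -0.0296, 0.2322]
eef_rot: [-1.7, 89.9, 0.1]
contact_force: [2.1, -0.3, -0.1]
gripper_width: 0.0524
time_s: 14.45
tcp_pos: [0.4893, -0.1219, 0.2319]
eef_rot: [1.9, 90.0, -16.3]
contact_force: [-0.4, 0.2, -0.0]
gripper_width: 0.0527
(array([12.89,  0.04, -0.1 ]), 'yaw now', np.float64(71.8), 'turn rotvec', array([-0.003,  0.001, -0.   ]))
528 ((487.56134033203125, -120.81385803222656), (14.64439582824707, 22.251148223876953), 69.63362121582031)
35 ((467.7907409667969, -113.86547088623047), (49.71009826660156, 5.635087490081787), 70.24132537841797)
```

View pics/ts3.png

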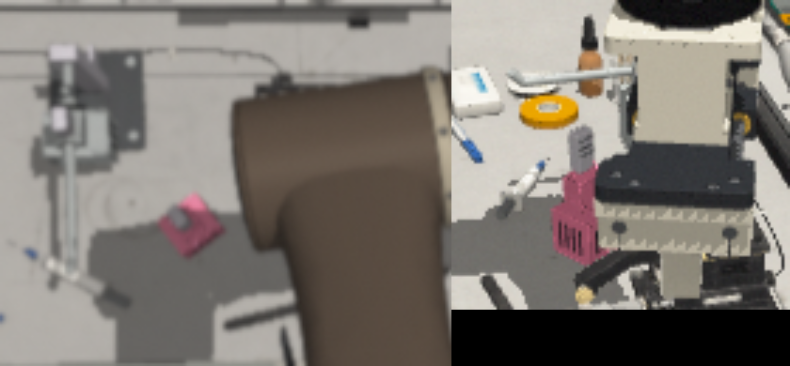

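```bash
python3 -m creep '[[0.02,0,0,4.3,0.05,-0.13,60],[0,0,0,4.3,0,0,60],[0,0,0,4.3,0,0,40],[0,0,0,0,0,0,20],[0,0,0,0,0,0,0],[0,0,0,0,0,0,0],[0,0,0,0,0,0,0]]' 30
python3 -c "
from h import *
print(tool_delta((.488,-.121,.103),71))"
```

```text
time_s: 15.3
tcp_pos: [0.4897, -0.1204, 0.105]
eef_rot: [22.4, 89.8, 3.2]
contact_force: [-0.0, -0.3, 0.3]
gripper_width: 0.0181
(array([ 0.2 , -0.11, -0.14]), 'yaw now', np.float64(70.8), 'turn rotvec', array([-0.003,  0.004, -0.001]))
```

```bash
python3 -m creep '[[0,0,0,0,0,0,0],[0,0,0,0,0,0,0]]'; python3 -m creep '[[0,0,0,-2,0,0,0],[-0.122,0,0,-5,0,0,0],[-0.122,0,0,-5,0,0,0],[-0.123,0,0,-5,0,0,0]]'
python3 -m creep '[[0,0,0,0,4.65,-0.91,0],[0,0,0,0,4.65,-0.91,0],[0,0,0,0,4.65,-0.91,0],[0,0,0,0,4.65,-0.91,0],[0,0,0,0,4.65,-0.91,0],[0,0,0,0,4.65,-0.91,0],[0,0,0,0,4.65,-0.91,0],[0,0,0,0,4.65,-0.91,0]]'
python3 -m creep '[[0,0,0,0,4.65,-0.91,0],[0,0,0,0,4.65,-0.91,0],[0,0,0,5,0,0,0],[0,0,0,0,0,0,0],[0,0,0,0,0,0,0]]'
python3 barfit.py; python3 -c "
from h import *
print(tool_delta((.384,.3414,.177),91.8),r.get_state()['tcp_pos'])"
```

```text
time_s: 15.5
tcp_pos: [0.4893, -0.1205, 0.1045]
eef_rot: [20.4, 89.8, 1.2]
contact_force: [-0.8, 0.9, 7.0]
gripper_width: 0.0143
time_s: 15.9
tcp_pos: [0.4875, -0.1207, 0.2753]
eef_rot: [12.4, 90.0, 14.5]
contact_force: [2.0, -0.5, -0.5]
gripper_width: 0.0135
time_s: 16.7
tcp_pos: [0.4025, 0.2507, 0.2736]
eef_rot: [57.0, 89.9, 58.8]
contact_force: [1.6, 0.2, -0.6]
gripper_width: 0.0137
time_s: 17.2
tcp_pos: [0.3823, 0.3406, 0.2231]
eef_rot: [-101.8, 89.9, -100.0]
contact_force: [0.8, -0.2, 0.8]
gripper_width: 0.0135
[ 0.8 -0.2  0.8]
0.48 196 [0.34   0.3443 0.3489] [0.1482 0.1507 0.1522]
0.5 176 [0.3404 0.3452 0.3496] [0.1483 0.1508 0.1521]
(array([ 4.9 , -0.06,  0.09]), 'yaw now', np.float64(91.8), 'turn rotvec', array([ 0.001,  0.001, -0.   ]))
(array([4.74, 0.01, 0.09]), 'yaw now', np.float64(91.8), 'turn rotvec', array([ 0.001,  0.001, -0.   ])) [0.38304741 0.34123092 0.22444114]
```

```bash
python3 -m creep '[[0,0,0,4.74,0.0,0,0],[0,0,0,0,0,0,0],[0,0,0,0,0,0,0],[0,0,0,0,0,0,0]]'
python3 -m creep '[[0,0,0,0,0,2,0],[0,0,0,0,0,2,0],[0,0,0,0,0,0,0]]'
python3 -m creep '[[0,0,0,0,0,2,0],[0,0,0,0,0,2,0],[0,0,0,0,0,0,0],[0,0,0,0,0,0,0]]'
```

```text
time_s: 17.65
tcp_pos: [0.3836, 0.3422, 0.1782]
eef_rot: [47.2, 89.8, 49.0]
contact_force: [0.6, 0.0, 0.1]
gripper_width: 0.0139
time_s: 17.95
tcp_pos: [0.4248, 0.3436, 0.1776]
eef_rot: [40.3, 89.8, 42.1]
contact_force: [-0.8, 0.1, -1.2]
gripper_width: 0.0138
time_s: 18.35
tcp_pos: [0.4625, 0.3439, 0.1764]
eef_rot: [53.4, 89.9, 55.2]
contact_force: [0.0, -0.1, -0.8]
gripper_width: 0.0139
```

```bash
python3 -m creep '[[0,0,0,0.7,0,0,0],[0,0,0,0.6,0,0,0],[0,0,0,0,0,0,0]]'
python3 -m creep '[[0,0,0,0,0,1.5,0],[0,0,0,0,0,1.5,0],[0,0,0,0,0,1.5,0],[0,0,0,0,0,0.8,0],[0,0,0,0,0,0,0],[0,0,0,0,0,0,0]]'
python3 -c "
from h import *
s=r.get_state();print(s['tcp_pos'],s['contact_force'])
im,d=r.capture('wrist');cv2.imwrite('pics/w4.png',im)"
```

```text
time_s: 18.65
tcp_pos: [0.4621, 0.343, 0.1624]
eef_rot: [-78.1, 89.9, -76.2]
contact_force: [2.7, -4.0, 1.9]
gripper_width: 0.0141
time_s: 19.25
tcp_pos: [0.5171, 0.3454, 0.1625]
eef_rot: [-2.3, 89.9, -0.5]
contact_force: [3.2, -2.9, 2.4]
gripper_width: 0.0134
[0.51707953 0.34542926 0.16250084] [ 3.15441097 -2.94297465  2.44167445]
```

View pics/w4.png

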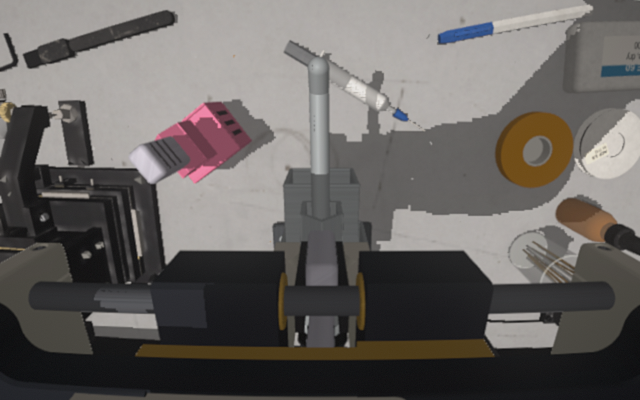

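```bash
python3 -m creep '[[0,0,0,-0.09,-0.07,0.2,0],[0,0,0,0,0,0.2,0],[0,0,0,0,0,0.2,0],[0,0,0,0,0,0,0]]'; python3 -m creep '[[0,0,0,0,0,0.2,0],[0,0,0,0,0,0.2,0],[0,0,0,0,0,0,0]]'
```

```text
time_s: 19.7
tcp_pos: [0.5213, 0.3452, 0.1629]
eef_rot: [173.2, 90.0, 175.0]
contact_force: [-0.9, -0.1, -1.0]
gripper_width: 0.0138
time_s: 20.0
tcp_pos: [0.5255, 0.3452, 0.1632]
eef_rot: [18.4, 90.0, 20.2]
contact_force: [-0.1, 0.6, -0.5]
gripper_width: 0.0137
```

```bash
python3 -m creep '[[0,0,0,0,0,0.2,0],[0,0,0,0,0,0.2,0],[0,0,0,0,0,0,0]]'; python3 -m creep '[[0,0,0,0,0,0.15,0],[0,0,0,0,0,0.1,0],[0,0,0,0,0,0,0]]'
```

```text
time_s: 20.3
tcp_pos: [0.5296, 0.3453, 0.1633]
eef_rot: [5.8, 90.0, 7.7]
contact_force: [-0.1, 0.4, -1.4]
gripper_width: 0.0137
time_s: 20.6
tcp_pos: [0.5319, 0.3453, 0.1632]
eef_rot: [31.0, 90.0, 32.8]
contact_force: [-0.1, 0.0, -0.1]
gripper_width: 0.0137
```

```bash
python3 -m creep '[[0,0,0,0,0,0.15,0],[0,0,0,0,0,0.05,0],[0,0,0,0,0,0,0]]'
```

```text
time_s: 20.9
tcp_pos: [0.5331, 0.3454, 0.1632]
eef_rot: [-171.6, 89.9, -169.8]
contact_force: [-5.1, 0.9, 2.0]
gripper_width: 0.014
```

```bash
python3 -m creep '[[0,0,0,0,0,0.1,0],[0,0,0,0,0,0,0],[0,0,0,0,0,0,0]]'
```

```text
time_s: 21.2
tcp_pos: [0.5339, 0.3454, 0.1632]
eef_rot: [-171.9, 89.9, -170.1]
contact_force: [-5.8, 0.3, 2.5]
gripper_width: 0.0139
```

```bash
python3 -m creep '[[0,0,0,0,0,0.13,0],[0,0,0,0,0,0,0],[0,0,0,0,0,0,0]]'
```

```text
time_s: 21.5
tcp_pos: [0.5348, 0.3455, 0.1632]
eef_rot: [-171.2, 89.9, -169.4]
contact_force: [-8.1, 1.2, 2.8]
gripper_width: 0.0137
```

```bash
python3 -m creep '[[0,0,0,0,0,0,0],[0,0,0,0,0,0,35],[0,0,0,0,0,0,35],[0,0,0,0,0,0,35],[0,0,0,-2,0,0,35],[0,0,0,-5,0,0,35]]'
python3 -m creep '[[0,0,0,0,-4.93,-0.55,60],[0,0,0,0,-4.93,-0.55,60],[0,0,0,0,-4.93,-0.55,60],[0,0,0,0,-4.93,-0.55,60],[0,0,0,0,-4.93,-0.55,60],[0,0,0,0,-4.93,-0.55,60]]'
python3 -m creep '[[0,0,0,0,-4.93,-0.55,60],[0,0,0,0,-4.93,-0.55,60],[0,0,0,0,-4.93,-0.55,60],[0,0,0,0,-4.93,-0.55,60],[0,0,0,0,-4.93,-0.55,60],[0,0,0,0,-4.93,-0.55,60]]'
python3 -m creep '[[0.13,0,0,0,0,0,60],[0.128,0,0,0,0,0,60],[0,0,0,0,0,0,60],[0,0,0,0,0,0,60]]'
python3 - <<'E'
from h import *
w,dw=r.capture("wrist"); t,dt=r.capture("top"); cv2.imwrite("pics/t5.png",cv2.resize(t[140:240,170:280],None,fx=5,fy=5,interpolation=3))
P=cloud("wrist",np.ones_like(dw,bool),dw)
for lo,hi in((.11,.135),(.122,.135),(.01,.045)):
    Q=P[(np.hypot(P[:,0]-.4873,P[:,1]+.248)<.05)&(P[:,2]>lo)&(P[:,2]<hi)]
    print(len(Q),cv2.minAreaRect((Q[:,:2]*1000).astype(np.float32)) if len(Q)>4 else 0)
print(tool_delta((.4873,-.248,.096),77))
E
```

```text
time_s: 22.1
tcp_pos: [0.5344, 0.3438, 0.2293]
eef_rot: [-139.2, 89.5, -137.5]
contact_force: [1.4, 1.4, 0.3]
gripper_width: 0.0305
time_s: 22.7
tcp_pos: [0.5123, 0.0468, 0.2337]
eef_rot: [5.1, 89.9, 6.9]
contact_force: [1.9, -0.3, -0.1]
gripper_width: 0.0527
time_s: 23.3
tcp_pos: [0.4886, -0.2502, 0.2337]
eef_rot: [-24.2, 89.9, -22.4]
contact_force: [1.8, 1.3, 0.3]
gripper_width: 0.0526
time_s: 23.7
tcp_pos: [0.489, -0.2481, 0.2334]
eef_rot: [-30.8, 90.0, -43.5]
contact_force: [-0.1, -0.3, -0.5]
gripper_width: 0.0526
519 ((486.905517578125, -247.4539794921875), (14.853594779968262, 22.278703689575195), 80.9117660522461)
461 ((486.95330810546875, -247.46334838867188), (14.858550071716309, 22.17530632019043), 80.72822570800781)
633 ((485.8851013183594, -247.12396240234375), (36.336551666259766, 45.56739807128906), 82.37208557128906)
(array([13.74, -0.07, -0.18]), 'yaw now', np.float64(77.2), 'turn rotvec', array([0.004, 0.   , 0.   ]))
```

View pics/t5.png

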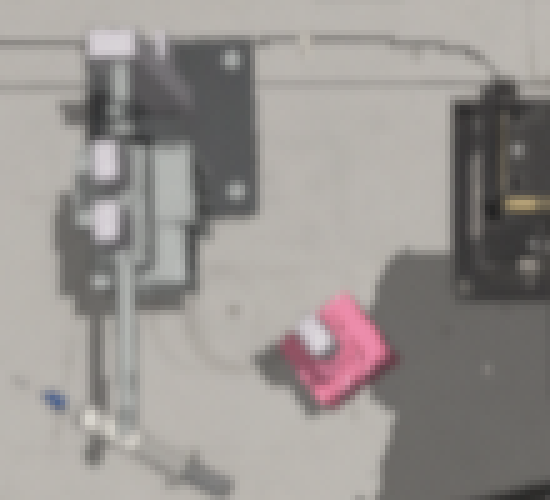

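```bash
python3 -m creep '[[-0.07,0,0,4.6,0.06,-0.21,60],[0,0,0,4.6,0,0,60],[0,0,0,4.5,0,0,40],[0,0,0,0,0,0,20],[0,0,0,0,0,0,0],[0,0,0,0,0,0,0],[0,0,0,0,0,0,0],[0,0,0,0,0,0,0]]' 30
python3 -m creep '[[0,0,0,0,0,0,0]]'
python3 -c "
from h import *
print(tool_delta((.487,-.2474,.096),91.8),r.get_state()['tcp_pos'])"
```

```text
time_s: 24.6
tcp_pos: [0.4884, -0.2471, 0.0984]
eef_rot: [-3.4, 89.8, -12.3]
contact_force: [-0.9, -1.1, 5.7]
gripper_width: 0.0138
time_s: 24.7
tcp_pos: [0.4884, -0.2472, 0.0984]
eef_rot: [-5.9, 89.8, -14.8]
contact_force: [-0.9, 1.0, 7.7]
gripper_width: 0.014
(array([ 0.24, -0.04, -0.14]), 'yaw now', np.float64(81.1), 'turn rotvec', array([-0.187,  0.004,  0.001])) [ 0.48839804 -0.2471996   0.09835795]
```

```bash
python3 -m creep '[[0,0,0,-2,0,0,0],[-0.095,0,0,-5,0,0,0],[-0.094,0,0,-5,0,0,0],[0,0,0,-5,0,0,0]]'
python3 -m creep '[[0,0,0,0,4.93,-0.72,0],[0,0,0,0,4.93,-0.72,0],[0,0,0,0,4.93,-0.72,0],[0,0,0,0,4.93,-0.72,0],[0,0,0,0,4.93,-0.72,0],[0,0,0,0,4.93,-0.72,0],[0,0,0,0,4.93,-0.72,0],[0,0,0,0,4.93,-0.72,0]]'
python3 -m creep '[[0,0,0,0,4.93,-0.72,0],[0,0,0,0,4.93,-0.72,0],[0,0,0,0,4.93,-0.72,0],[0,0,0,0,4.93,-0.72,0],[0,0,0,5,0,0,0],[0,0,0,0,0,0,0],[0,0,0,0,0,0,0],[0,0,0,0,0,0,0]]'
python3 barfit.py; python3 -c "
from h import *
print(tool_delta((.384,.3414,.1774),91.8),r.get_state()['tcp_pos'])"
```

```text
time_s: 25.1
tcp_pos: [0.4865, -0.2468, 0.2689]
eef_rot: [-6.5, 90.0, -4.4]
contact_force: [1.6, 0.3, -0.5]
gripper_width: 0.0138
time_s: 25.9
tcp_pos: [0.4156, 0.1473, 0.2674]
eef_rot: [45.3, 89.9, 47.2]
contact_force: [1.8, 0.7, -0.5]
gripper_width: 0.0139
time_s: 26.7
tcp_pos: [0.3823, 0.3417, 0.2186]
eef_rot: [44.5, 89.8, 46.4]
contact_force: [0.3, 0.7, -0.7]
gripper_width: 0.014
[ 0.3  0.7 -0.7]
0.4 134 [0.3244 0.3272 0.3597] [0.1551 0.1562 0.1572]
0.46 3 [0.3415 0.3429 0.3436] [0.1498 0.1499 0.1502]
0.48 240 [0.3392 0.3437 0.348 ] [0.1471 0.1494 0.1507]
0.5 127 [0.3395 0.3438 0.3486] [0.1464 0.1493 0.1506]
0.52 130 [0.3342 0.3512 0.3569] [0.121  0.1233 0.1319]
(array([ 4.33, -0.13,  0.16]), 'yaw now', np.float64(91.8), 'turn rotvec', array([ 0.001,  0.002, -0.003]))
(array([ 4.13, -0.06,  0.16]), 'yaw now', np.float64(91.8), 'turn rotvec', array([ 0.001,  0.002, -0.003])) [0.38230374 0.34182009 0.21865561]
```

```bash
python3 -m creep '[[0,0,0,4.15,-0.05,0,0],[0,0,0,0,0,0,0],[0,0,0,0,0,0,0],[0,0,0,0,0,0,0]]'
python3 -m creep '[[0,0,0,0,0,2,0],[0,0,0,0,0,2,0],[0,0,0,0,0,0,0]]'
python3 -m creep '[[0,0,0,0,0,2,0],[0,0,0,0,0,1.8,0],[0,0,0,0,0,0,0],[0,0,0,0,0,0,0]]'
python3 -m creep '[[0,0,0,0.7,0,0,0],[0,0,0,0.5,0,0,0],[0,0,0,0,0,0,0],[0,0,0,0,0,0,0]]'
```

```text
time_s: 27.15
tcp_pos: [0.3823, 0.3418, 0.177]
eef_rot: [47.4, 89.8, 49.3]
contact_force: [0.1, 0.3, -1.5]
gripper_width: 0.0138
time_s: 27.45
tcp_pos: [0.4236, 0.3434, 0.1765]
eef_rot: [39.6, 89.8, 41.5]
contact_force: [-0.4, -0.4, -0.5]
gripper_width: 0.0139
time_s: 27.85
tcp_pos: [0.4594, 0.3437, 0.1756]
eef_rot: [55.5, 89.9, 57.3]
contact_force: [-0.3, -0.7, -1.1]
gripper_width: 0.0137
time_s: 28.25
tcp_pos: [0.459, 0.3428, 0.1632]
eef_rot: [-74.5, 89.9, -72.6]
contact_force: [-0.9, -5.3, 4.9]
gripper_width: 0.014
```

```bash
python3 -m creep '[[0,0,0,-0.1,-0.07,0,0],[0,0,0,0,0,1.2,0],[0,0,0,0,0,1.2,0],[0,0,0,0,0,0.4,0],[0,0,0,0,0,0.3,0],[0,0,0,0,0,0,0],[0,0,0,0,0,0,0]]'; python3 -m creep '[[0,0,0,0,0,0.2,0],[0,0,0,0,0,0.2,0],[0,0,0,0,0,0,0]]'
```

```text
time_s: 28.95
tcp_pos: [0.4903, 0.344, 0.1636]
eef_rot: [88.8, 90.0, 90.7]
contact_force: [-0.0, 0.4, -0.5]
gripper_width: 0.0141
time_s: 29.25
tcp_pos: [0.4944, 0.3441, 0.1637]
eef_rot: [-91.2, 90.0, -89.3]
contact_force: [-0.5, 0.2, -1.3]
gripper_width: 0.0139
```

```bash
python3 -m creep '[[0,0,0,0,0,0.2,0],[0,0,0,0,0,0.15,0],[0,0,0,0,0,0,0]]'; python3 -m creep '[[0,0,0,0,0,0.15,0],[0,0,0,0,0,0,0],[0,0,0,0,0,0,0]]'
```

```text
time_s: 29.55
tcp_pos: [0.4979, 0.3442, 0.1637]
eef_rot: [-6.9, 90.0, -5.0]
contact_force: [-0.1, 0.1, -0.3]
gripper_width: 0.0135
time_s: 29.85
tcp_pos: [0.4993, 0.3442, 0.1638]
eef_rot: [94.7, 90.0, 96.6]
contact_force: [0.1, 0.0, -0.8]
gripper_width: 0.0136
```

```bash
python3 -m creep '[[0,0,0,0,0,0.12,0],[0,0,0,0,0,0,0],[0,0,0,0,0,0,0]]'
```

```text
time_s: 30.15
tcp_pos: [0.5004, 0.3443, 0.1637]
eef_rot: [-169.5, 90.0, -167.7]
contact_force: [-0.2, 0.0, -0.4]
gripper_width: 0.0139
```

```bash
python3 -m creep '[[0,0,0,0,0,0.12,0],[0,0,0,0,0,0,0],[0,0,0,0,0,0,0]]'
```

```text
time_s: 30.45
tcp_pos: [0.5009, 0.3443, 0.1637]
eef_rot: [-172.7, 89.9, -170.8]
contact_force: [-5.6, 0.5, 2.0]
gripper_width: 0.0139
```

```bash
python3 -m creep '[[0,0,0,0,0,0.12,0],[0,0,0,0,0,0,0],[0,0,0,0,0,0,0]]'
```

```text
time_s: 30.75
tcp_pos: [0.5017, 0.3443, 0.1637]
eef_rot: [-173.0, 89.9, -171.2]
contact_force: [-7.4, 1.0, 2.4]
gripper_width: 0.0136
```

```bash
python3 -m creep '[[0,0,0,0,0,0.05,0],[0,0,0,0,0,0,0],[0,0,0,0,0,0,0]]'
```

```text
time_s: 31.05
tcp_pos: [0.5018, 0.3443, 0.1637]
eef_rot: [-173.0, 89.9, -171.1]
contact_force: [-8.8, 0.9, 3.6]
gripper_width: 0.0138
```

```bash
python3 -m creep '[[0,0,0,0,0,0,35],[0,0,0,0,0,0,35],[0,0,0,0,0,0,35],[0,0,0,-2,0,0,35],[0,0,0,-5,0,0,35],[0,0,0,-4,0,-2,35]]'; python3 -m creep '[[0,0,0,-4,-1,-4,35],[0,0,0,-3,-1,-4,35],[0,0,0,0,-4,-2,35],[0,0,0,0,-4.5,0,35],[0,0,0,0,-4.5,0,35],[0,0,0,0,-4.5,0,35],[0,0,0,0,0,0,35],[0,0,0,0,0,0,35]]'
python3 - <<'E'
from h import *
t,dt=r.capture("top"); s,ds=r.capture("side")
t=cv2.resize(t[140:240,170:270],(400,400),interpolation=3); s=cv2.resize(s[100:200,240:340],(400,400),interpolation=3)
cv2.imwrite("pics/f6.png",np.hstack([t,s]))
for c,d in(("top",dt),("side",ds)):
    P=cloud(c,np.ones_like(d,bool),d)
    Q=P[(abs(P[:,1]-.345)<.02)&(P[:,2]>.183)&(P[:,2]<.20)&(P[:,0]>.4)&(P[:,0]<.6)]
    print(c,np.round(np.histogram(Q[:,0],np.arange(.47,.60,.008))[0]),np.percentile(Q[:,2],[5,50,95]).round(3))
E
```

```text
time_s: 31.65
tcp_pos: [0.4849, 0.3436, 0.2751]
eef_rot: [-54.8, 89.9, -52.9]
contact_force: [0.8, 0.8, 0.7]
gripper_width: 0.0306
time_s: 32.45
tcp_pos: [0.396, 0.1463, 0.3386]
eef_rot: [39.5, 89.9, 41.2]
contact_force: [-0.3, -0.2, -0.0]
gripper_width: 0.0307
top [ 0  0 12 18 18  0 12 18 16  0 11 16 16  1  0  0] [0.186 0.193 0.197]
side [ 0  0 13 16 15  0 12 17 14  0 12 14 14  0  0  0] [0.184 0.191 0.195]
```

View pics/f6.png

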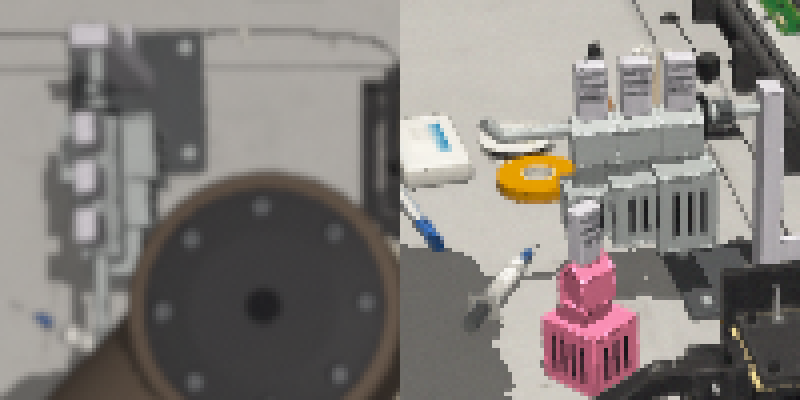

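```bash
python3 -c "
from plant import r
print(r.close_job())"
```

```text
the job is handed in; nothing more can be done
None
```

All three baskets are hanging on the hook, largest first, then the middle one, then the smallest. Their open sides face the upturned tip and each nests in the one before. I handed the job in at about 32.5 s with the robot clear of everything.

| Basket | Pressed against | Wrist force at the last reading before release |
|---|---|---|
| Largest | sprung stop, found by feel with the gripper at x ≈ 0.563 m | 8.6 N |
| Middle | largest basket | 8.1 N |
| Smallest | middle basket | 8.8 N |

- **Push forces:** these come from the wrist sensor, which wanders by about 1 to 2 N. No reading along the bar came near 16 N.
- **Final pictures and depth:** the three grip tabs stand evenly about 32 mm apart, the eyes look end to end, and the nesting looks right. The pink look-alike is still standing where it was, and I did not touch the other objects.
- **Readings that disagreed:**
  - A side force of up to about 5 N showed each time a basket was lowered onto the bar. I cleared it by nudging the basket up and sideways about 1 mm.
  - The grip on the middle and smallest baskets was 1 to 2 mm higher than planned, which I allowed for.
- **Not checked:** I did not measure the contact gaps to better than the pictures' few millimetres, or take a close look at the bystanders at the end.

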